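# Start a coarse-threaded clamp bolt in its boss

## Robot

A 6-joint arm with a two-finger parallel gripper is mounted at the origin on the work surface. World frame = base frame: x ahead of the robot, y to its left, z up, the work surface at z = 0. Lengths are in m, angles in rad, forces in N, time in s.
With the tool pointing down it reaches from about 0.4 to 0.825 m from the base axis. Payload 7 kg.
Tool frame: the origin (TCP) lies between the finger pads; the fingertips stand arm.nose_length ahead of it and the grasp point (between the pads) is the TCP (arm.nose_length is the distance from the TCP to the fingertips, in m); x points along the fingers, z is the direction in which the jaws open and shut, and the axes are right-handed (so a half turn about x gives the same grasp; the last joint's range is limited). The gripper opens to 88 mm and grips with 3 to 60 N. Pads are 19 mm wide; open, the fingers measure 130 mm over their backs; the gripper's body (78 mm by 193 mm) begins 47 mm behind the grasp point.
Start: joints at [-0.926, 0.359, 0.012, 0, -1.224, -0.288], TCP at [0.236, -0.632, 0.246] pointing down, gripper open.
Joint ranges: [-3.07, 3.07], [-1.43, 2.12], [-1.02, 1.25], [-3.03, 1.67], [-3.05, -0], [-3.03, 3.03]. Speed limits (rad/s): [2.39, 2.39, 3.01, 3.14, 3.14, 3.14].

## Interface

Orientations are given as [roll, pitch, yaw] about the fixed x, y, z axes, in that order (R = Rz(yaw) Ry(pitch) Rx(roll)).
In Python, from station import arm, viewer, spotter gives the robot as it stands.
- The arm moves only by the shell command python3 -m handwheel 'ROWS' [FORCE]. ROWS is a JSON object of lists of equal length, an entry for each row: "gripper": the gripper command: -1 is shut, 1 is fully open, values between are in proportion; "travel": the shift along the world's x, y, z each as a share of 500 mm, from -1 to 1, a list of three; "spin": the turn about the world's z as a share of 45 degrees, from -1 to 1. A call has 1 to 20 rows; each row is the pose to reach, as a shift and turn from the pose commanded when the call began; what a row does not reach only later rows make up. A row lasts 1/10 s, in which the tool goes at most 50 mm and 8.59 degrees, less where a joint would pass 70% of its speed; a pose out of reach is approached as far as the arm can. A call with a number of a shift or a turn outside -1 to 1 is refused whole. A call with a gripper value outside its range is refused whole. The fingers move at their own pace and stop on an object; FORCE is the grip in N (left out, the last holds). Time passes only in rows, so rows that repeat a pose let the fingers close. It gives the time, the measured TCP pose, the force and the opening at its end, in the units of the state.
- arm.get_state(): the state, without advancing time (a new reading comes with each control period).
- viewer.grab_frame(name): name is "scene" or "top" or "wrist"; returns a dict with "pixels" (384x512x3 uint8, blue, green, red), "fx", "fy", "cx", "cy" (pixels), "k1" (the pictures are not rectified: a ray, as slopes to the right and down, at radius r is drawn at 1 + k1 r^2 times it, then the intrinsics apply), "eye" and "attitude" of the camera in the world. Camera axes: x right, y down, z forward; pixel columns grow to the right and rows downward; lengths in m; the calibration is good to about 2 mm. A picture is of the moment at which its call begins. There is no depth.
- arm.job_done(): hands the job in, once; it reports no verdict.
Trained networks look in the newest picture that a camera, given by its name, has taken for a name from the list of things; names that differ only in an ending like _2 or _b are one class to them, and where a whole thing is asked for, a point or a joint stands for the part that bears it (a point fixed in the world has none). Each returns a list of dicts, best first, with "conf" (0 to 1); they miss things now and then, are a little off and sometimes report something else, mostly with a low value. They report only what shows in the picture. A call takes as long as a camera call. They do not tell look-alikes from the thing itself.
- spotter.spot_in(camera, label): "rect" ([left, top, right, bottom] in pixels, round what is visible of it).
- spotter.tip_of(camera, label): "at" ([column, row] in pixels: a listed point, or the origin of a listed thing).
The state is a dict: "t": time; "q": joint angles; "qd": joint speeds; "joint_efforts": joint torques, N m; "eef_pos": TCP position; "ee_rot": TCP orientation; "force": force on the tool from outside, world axes, zero at the start; "moment": the same for the moment, N m; "width": finger opening in m.
Only numpy, scipy, OpenCV 4.12 (cv2) and the standard library are available. Lean on these libraries where they do the work, as an engineer would, in place of code of your own. Each camera call takes 0.05 s, during which the arm holds its last target.

## Task

The black-headed clamp bolt stands loose in the mouth of the brass boss, its thread not yet caught. Without lifting it out, turn it backward (anticlockwise from above) until you feel it drop into the start of the thread, then screw it forward (clockwise) one full turn, and finish still gripping its head, bolt upright and started. Leave everything else on the bench where it is.

Things in the scene. Friction and masses are not known exactly. Their poses are not given: they have to be found in the camera images.
- bolt: Loose upright clamp bolt, 0.2 to 0.45 kg. Origin on its axis at the lower tip, z up to the head. Round black knurled head, 40 mm diameter, 60 to 84 mm above the origin, graspable from above at any yaw; below it a 20 mm steel shank, tapered over the last 5 mm. A yellow stripe on the head's top and side points along +x. It has 1 mm play sideways and may lean about 2 degrees.
- bolt_thread (a point): On the bolt's axis, 24 mm above its origin, level with the undersides of its thread: two short flat lugs on opposite sides (+x and -x of the bolt), 6 mm wide, 2.8 mm thick, out to 15.5 mm radius. At the start they rest on the flat ledge in the boss mouth, with 0.6 to 2.1 rad of backward turning (anticlockwise from above) to go before the drop.
- bolt_head (a point): Centre of the top face of the bolt's head, 84 mm above its origin. Turning needs little torque. A gripped bolt does not fall into the thread until it is lowered, pressed down or let go. Once in the thread it does not sink on its own.
- boss: Fixed aluminium nut plate, 150 (x) by 120 (y) by 10 mm, with an upright brass boss, 51 mm outer diameter, at its centre, top 58 mm above the bench. Origin under the centre, z up. Inside: a right-handed two-start thread; clockwise turning from above carries the bolt down 14 mm per turn, with about 1 mm axial play.
- boss_mouth (a point): On the boss's axis, level with its top and the flat ledge inside, 58 mm above the bench. The lugs' undersides are at this level at the start, 6 mm below it after the drop, 20 mm below after one full turn forward; at 24 mm below, the tip meets the plate.
- boss_gap (a point): One of two opposite gaps in the ledge (the other half a turn away): its middle, at ledge level, 14 mm from the axis. Each spans 45 degrees, from the boss's +x (or -x) anticlockwise. A lug coming anticlockwise along the ledge falls in once its whole width is past the edge: yellow stripe about 13 degrees past the boss's +x or -x.
- boss_tooth (a point): Top of one of two opposite steel stop teeth, 3 mm wide, 4 mm above the ledge, each closing a gap on its anticlockwise side, 14 mm from the axis. They stop the lugs from turning clockwise off the ledge, and from turning anticlockwise past the gap.
- washer: Loose steel washer, 28 mm diameter, 5 mm high, lying on a corner of the nut plate; origin at centre of its underside. Bystander.
- ferrite: Loose dark cylinder, 20 mm diameter, 16 mm high, standing on the opposite corner of the nut plate; origin at centre of its underside. Bystander.
- adapter: Loose brass and steel connector adapter, 60 mm long along x, 22 mm high; origin under its middle. Bystander.
- caliper: Loose caliper lying flat, 200 mm long along x, up to 10 mm high; origin under the middle of its beam. Bystander.
- driver: Loose screwdriver with a red handle, 190 mm long, lying along its x. Bystander.
- former: Heavy fixed grooved steel and brass ring, 240 mm diameter, 82 mm high; origin at centre of its underside. Bystander.
- bin: Fixed open blue plastic bin, 150 by 200 by 70 mm; origin at centre of its underside. Bystander.
There are look-alikes about, which are no part of the job. Leave any orange look-alike of the bolt alone.

How it is judged:
On the way:
1. the bolt, turned backward, has dropped into the start of the thread (z of bolt_thread in the frame of boss_mouth between -0.01 and -0.0045 m), for 0.1 s.
At the end, for the whole second after the job is handed in: The bolt is one turn into the thread: the undersides of its lugs 17 to 23 mm below the boss mouth (one turn after the drop is 20 mm), within 4 mm of the boss axis, upright within 5 degrees, at rest, and the fingers still grip it with more than 2 N (z of bolt_thread in the frame of boss_mouth between -0.023 and -0.017 m and horizontal distance between bolt_thread and boss_mouth below 0.004 m and angle between bolt's own z axis and vertical below 0.09 rad and contact force between the fingers and bolt above 2 N and angular speed of bolt below 0.2 rad/s and linear speed of bolt below 0.02 m/s); the arm keeps its last pose, push and grip.
It fails at once if the bolt is lifted more than 3.5 mm out of the boss mouth (z of bolt_thread in the frame of boss_mouth above 0.0035 m).
It fails at once if a loose bystander is moved more than 15 mm (distance of any of washer, ferrite, adapter, caliper, driver from where it was at the start of the episode above 0.015 m).
It also fails if it takes over 64 s, if anything falls off the work surface, if the arm or the gripper's body presses on something with over 40 N, if the wrist force passes 120 N, or if a joint passes its speed limit or range.

## Working session

There is one attempt and no reset: what is moved stays moved. The work goes in short steps, Python scripts to look and compute and a shell command to move; the robot and the scene stay as the last step left them, time stands still between calls to the robot, and variables do not carry over. Pictures are saved under pics/ and viewed, and the job is handed in when it is done.

```bash
mkdir -p pics; ls; cat > h.py <<'E'
import numpy as np, cv2
from scipy.spatial.transform import Rotation as R
from station import arm, viewer, spotter
def ray(f,u,v):
    xd=np.array([(u-f["cx"])/f["fx"],(v-f["cy"])/f["fy"]]);x=xd.copy()
    for _ in range(30): x=xd/(1+f["k1"]*(x@x))
    A=np.array(f["attitude"],float)
    M=A if A.shape==(3,3) else (R.from_euler('xyz',A).as_matrix())
    return np.array(f["eye"]),M@np.array([x[0],x[1],1.0])
def onz(f,u,v,z):
    e,d=ray(f,u,v); return e+d*(z-e[2])/d[2]
def proj(f,p):
    A=np.array(f["attitude"],float)
    M=A if A.shape==(3,3) else (R.from_euler('xyz',A).as_matrix())
    c=M.T@(np.array(p)-np.array(f["eye"])); x=c[:2]/c[2]; x=x*(1+f["k1"]*(x@x))
    return np.array([f["fx"]*x[0]+f["cx"],f["fy"]*x[1]+f["cy"]])
E
python3 - <<'E'
from h import *
for n in ["scene","top","wrist"]:
    f=viewer.grab_frame(n); cv2.imwrite(f"pics/{n}0.png",f["pixels"])
    print(n,f["eye"],f["attitude"],f["fx"],f["k1"])
    for l in ["bolt","bolt_head","boss","boss_mouth","boss_gap","boss_tooth"]:
        print(l,[(round(d["conf"],2),np.round(d["at"]).tolist()) for d in spotter.tip_of(n,l)[:4]])
s=arm.get_state();print(s, arm.nose_length)
E
```

```text
pics
scene [1.16617427 0.29066823 0.9215924 ] [-2.47891451 -0.0089578   2.0518367 ] 395.68738100943926 0.04714109223488606
bolt [(0.78, [307.0, 256.0]), (0.76, [222.0, 211.0]), (0.68, [414.0, 275.0]), (0.65, [267.0, 217.0])]
bolt_head [(0.85, [220.0, 191.0]), (0.67, [311.0, 240.0]), (0.66, [317.0, 216.0]), (0.6, [268.0, 199.0])]
boss [(0.89, [260.0, 225.0])]
boss_mouth [(0.57, [263.0, 210.0]), (0.26, [264.0, 198.0])]
boss_gap []
boss_tooth [(0.89, [266.0, 216.0])]
top [ 0.3468908  -0.00730444  1.52374871] [-2.97787643  0.01873511 -1.57476106] 443.1969070110798 0.045518447768568164
bolt [(0.61, [282.0, 195.0]), (0.53, [215.0, 208.0]), (0.5, [202.0, 184.0]), (0.49, [247.0, 197.0])]
bolt_head [(0.7, [207.0, 205.0]), (0.69, [287.0, 187.0]), (0.56, [205.0, 183.0]), (0.48, [248.0, 190.0])]
boss [(0.78, [246.0, 198.0])]
boss_mouth [(0.93, [244.0, 196.0])]
boss_gap [(0.57, [245.0, 193.0])]
boss_tooth [(0.57, [242.0, 192.0])]
wrist [ 0.17362967 -0.65687905  0.38503732] [2.89372182e+00 1.32520376e-03 1.92794484e+00] 287.7753228558103 -0.05979753855779594
bolt []
bolt_head []
boss []
boss_mouth []
boss_gap []
boss_tooth []
{'t': 1.05, 'q': array([-9.25910857e-01,  3.58577872e-01,  1.19076631e-02,  4.62076478e-06,
       -1.22408745e+00, -2.88128839e-01]), 'qd': array([-8.17692481e-04, -1.46820109e-04, -1.33375825e-05,  1.53891447e-03,
       -1.42497283e-03, -7.49878709e-04]), 'joint_efforts': array([ 2.04072589e-04, -5.82394695e+01,  2.93307745e+01,  7.00246811e+00,
        1.23531101e-02, -2.77129283e-05]), 'eef_pos': array([ 0.23573149, -0.63248444,  0.24557974]), 'ee_rot': array([-2.96539297,  1.57075742, -1.03783844]), 'force': array([0.04740728, 0.57930758, 0.36991863]), 'moment': array([ 0.04968079,  0.03083816, -0.01151463]), 'width': 0.08758758387085748} 0.019
```

View pics/scene0.png

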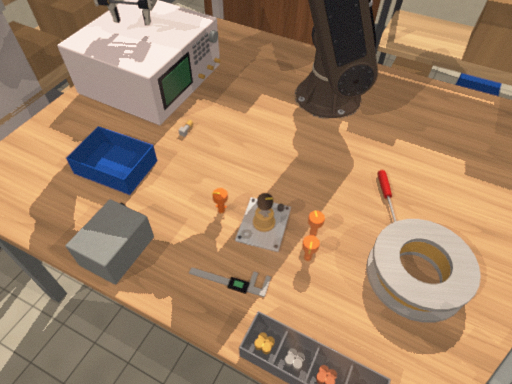

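View pics/top0.png

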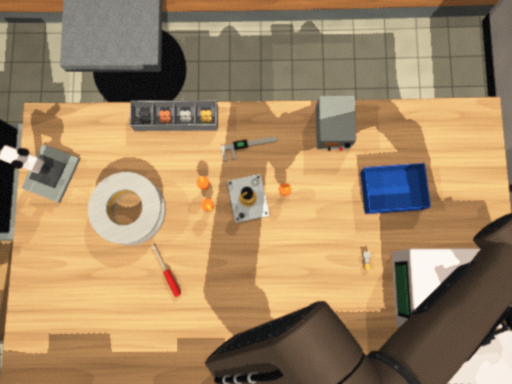

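```bash
python3 - <<'E'
import cv2
a=cv2.imread("pics/scene0.png")[160:290,190:350]; cv2.imwrite("pics/sc.png",cv2.resize(a,None,fx=4,fy=4,interpolation=2))
a=cv2.imread("pics/top0.png")[150:240,180:320]; cv2.imwrite("pics/tc.png",cv2.resize(a,None,fx=5,fy=5,interpolation=2))
E
```

```text
(no output)
```

View pics/sc.png

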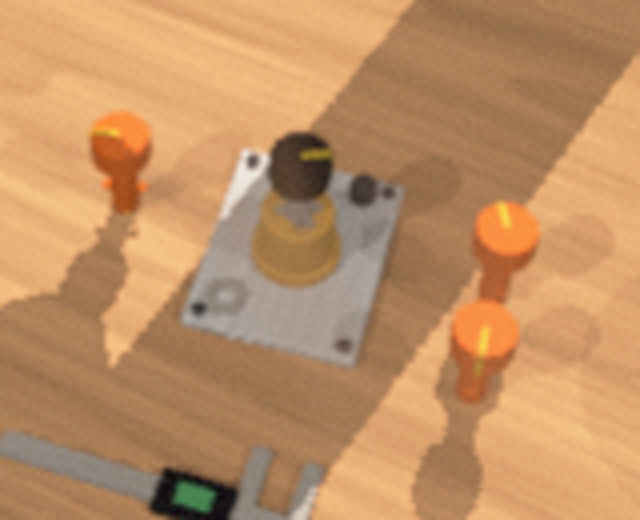

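View pics/tc.png

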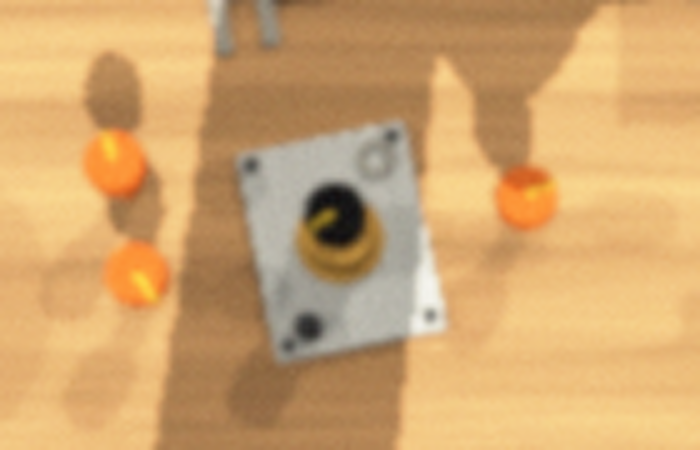

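The bolt is the black head at scene (265,201) / top (247,191), standing in the brass boss. The orange look-alikes are at scene (220,191), (317,216) and (311,240). Only the black one fits, and the enlarged crop confirms it, with its yellow stripe on top. Next I'll work out positions.

```bash
python3 - <<'E'
from h import *
from scipy.optimize import least_squares
T=viewer.grab_frame("top");S=viewer.grab_frame("scene")
# head top
def stripe(f,box,name):
    l,t,r,b=box; a=f["pixels"][t:b,l:r].astype(int); B,G,Rr=a[...,0],a[...,1],a[...,2]
    return a
ht=(180+335/5, 150+215/5); hs=(190+303/4,160+155/4)
print("head top via top",onz(T,*ht,.118),"scene",onz(S,*hs,.118))
# plate corners in top crop z=.01
for p in [(237,155),(405,122),(447,328),(280,362)]: print(p,onz(T,180+p[0]/5,150+p[1]/5,.01))
for p in [(245,150),(405,187),(354,366),(181,323)]: print('s',onz(S,190+p[0]/4,160+p[1]/4,.01))
for p in [(312,222),(333,211)]: print('stripe',onz(T,180+p[0]/5,150+p[1]/5,.118))
for p in [(300,157),(330,154)]: print('stripe s',onz(S,190+p[0]/4,160+p[1]/4,.118))
for p in [(115,165),(137,272),(526,197)]: print('orange',onz(T,180+p[0]/5,150+p[1]/5,.084))
print(spotter.tip_of("top","boss_mouth"),spotter.tip_of("scene","boss_mouth"))
print("mouth",onz(T,*spotter.tip_of("top","boss_mouth")[0]["at"],.058))
E
```

```text
head top via top [0.60506322 0.04062832 0.118     ] scene [0.607875   0.04398422 0.118     ]
(237, 155) [0.66798701 0.11270755 0.01      ]
(405, 122) [ 0.69061757 -0.00473967  0.01      ]
(447, 328) [ 0.54527557 -0.03269196  0.01      ]
(280, 362) [0.52245982 0.08227177 0.01      ]
s [ 0.54846984 -0.02831318  0.01      ]
s [0.52439226 0.08770313 0.01      ]
s [0.67245315 0.11747297 0.01      ]
s [0.69693326 0.00147411 0.01      ]
stripe [0.60058355 0.05547428 0.118     ]
stripe [0.60769672 0.04191585 0.118     ]
stripe s [0.61020094 0.04300785 0.118     ]
stripe s [0.59908707 0.0588377  0.118     ]
orange [0.64612351 0.18788353 0.084     ]
orange [0.57409142 0.17231959 0.084     ]
orange [ 0.62245112 -0.08442775  0.084     ]
[{'at': [244.4, 196.5], 'conf': 0.86}] [{'at': [261.7, 212.4], 'conf': 0.73}, {'at': [227.3, 285.0], 'conf': 0.59}, {'at': [281.3, 207.8], 'conf': 0.44}]
mouth [0.60419496 0.05142906 0.058     ]
```

```bash
python3 - <<'E'
from h import *
s=arm.get_state();M=R.from_euler('xyz',s["ee_rot"]).as_matrix();print(M.round(3), np.degrees(np.arctan2(M[1,2],M[0,2])))
E
python3 -m handwheel '{"gripper":[1,1,1,1,1,1,1,1,1,1,1],"travel":[[0.0,0.0,0.1],[0.06,0.1,0.1],[0.12,0.2,0.1],[0.18,0.3,0.1],[0.24,0.4,0.1],[0.3,0.5,0.1],[0.36,0.6,0.1],[0.42,0.7,0.1],[0.48,0.8,0.1],[0.54,0.9,0.1],[0.54,0.9,0.1]],"spin":[0,0,0,0,0,0,0,0,0,0,0]}'
```

```text
[[ 0.    -0.937 -0.349]
 [-0.    -0.349  0.937]
 [-1.    -0.    -0.   ]] 110.44518898596213
t: 2.4
eef_pos: [0.4937, -0.2018, 0.2961]
ee_rot: [-2.045, 1.57, -0.117]
force: [0.9, -0.5, 0.2]
width: 0.0873
```

```bash

python3 -m handwheel '{"gripper":[1,1,1,1,1,1,1,1],"travel":[[0.04,0.09,0],[0.08,0.18,0],[0.12,0.27,0],[0.16,0.36,0],[0.2,0.45,0],[0.2,0.45,-0.05],[0.2,0.45,-0.1],[0.2,0.45,-0.1]],"spin":[0,0,0,0,0,0,0,0]}'
python3 - <<'E'
from h import *
s=arm.get_state();print(s["q"],s["eef_pos"])
f=viewer.grab_frame("wrist");cv2.imwrite("pics/w1.png",f["pixels"]);print(f["eye"],f["attitude"])
for l in ["bolt_head","boss_mouth","boss","boss_gap","boss_tooth"]:
    print(l,[(round(d["conf"],2),np.round(d["at"]).tolist()) for d in spotter.tip_of("wrist",l)[:4]])
E
```

```text
t: 3.2
eef_pos: [0.5911, 0.0216, 0.242]
ee_rot: [1.389, 1.565, -2.966]
force: [-0.6, -0.3, -0.1]
width: 0.0877
[ 3.65960578e-01  2.28401440e-01 -1.78482914e-01 -1.27460480e-03
 -1.16998735e+00 -1.57900050e+00] [0.59110954 0.02157676 0.24204787]
[ 0.52987439 -0.00272778  0.38189833] [2.89980243e+00 1.71623999e-04 1.92836934e+00]
bolt_head [(0.95, [388.0, 215.0]), (0.88, [265.0, 215.0]), (0.8, [149.0, 179.0])]
boss_mouth [(0.89, [264.0, 198.0])]
boss [(0.73, [265.0, 190.0])]
boss_gap []
boss_tooth [(0.79, [270.0, 210.0])]
```

View pics/w1.png

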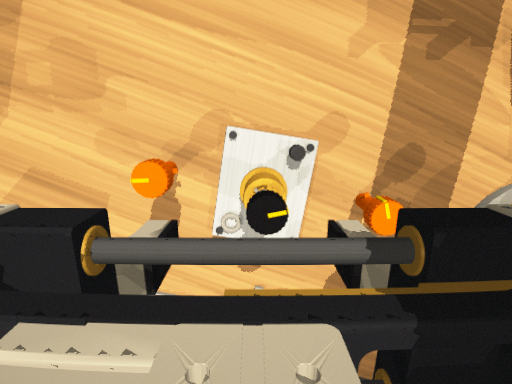

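The wrist view shows the black head at (267,212) with its stripe pointing right in the image, and orange look-alikes at (150,178) and (388,215). I'll spin to a comfortable wrist angle, then measure again.

```bash

python3 -m handwheel '{"gripper":[1,1,1,1,1,1],"travel":[[0,0,0],[0,0,0],[0,0,0],[0,0,0],[0,0,0],[0,0,0]],"spin":[0.19,0.38,0.57,0.76,0.95,1]}'
python3 -m handwheel '{"gripper":[1,1,1,1,1,1,1,1],"travel":[[0,0,0],[0,0,0],[0,0,0],[0,0,0],[0,0,0],[0,0,0],[0,0,0],[0,0,0]],"spin":[0.19,0.38,0.57,0.76,0.95,1,1,1]}'
python3 - <<'E'
from h import *
s=arm.get_state();print(s["q"],s["eef_pos"],s["force"],s["moment"])
M=R.from_euler('xyz',s["ee_rot"]).as_matrix();print(M.round(3))
f=viewer.grab_frame("wrist");cv2.imwrite("pics/w2.png",f["pixels"]);print(f["eye"],f["attitude"],proj(f,(.607,.042,.118)))
for l in ["bolt_head","boss_mouth","boss","boss_gap","boss_tooth"]:
    print(l,[(round(d["conf"],2),np.round(d["at"]).tolist(),onz(f,*d["at"],.118 if "bolt" in l else .058).round(4)) for d in spotter.tip_of("wrist",l)[:4]])
E
```

```text
t: 4.1
eef_pos: [0.5934, 0.021, 0.2468]
ee_rot: [-2.464, 1.569, 0.254]
force: [-1.1, -0.8, 0.2]
width: 0.0876
t: 4.9
eef_pos: [0.5932, 0.0211, 0.2463]
ee_rot: [3.084, 1.57, 0.297]
force: [-0.2, -0.1, -0.2]
width: 0.0876
[ 3.64649604e-01  2.24708489e-01 -1.73953858e-01  8.15459418e-05
 -1.17101926e+00 -9.79705885e-03] [0.59317829 0.02110084 0.24628588] [-0.17170918 -0.130218   -0.21283846] [ 0.02489182  0.15647584 -0.00443437]
[[ 0.001  0.347 -0.938]
 [ 0.    -0.938 -0.347]
 [-1.     0.    -0.001]]
[ 0.61522033 -0.04195555  0.38574989] [ 2.89512432e+00  1.17543644e-03 -2.78632634e+00] [230.53734822 207.06310066]
bolt_head [(0.82, [259.0, 78.0], array([ 0.6228, -0.0788,  0.118 ])), (0.76, [229.0, 206.0], array([0.6089, 0.0411, 0.118 ])), (0.63, [160.0, 297.0], array([0.6444, 0.1636, 0.118 ])), (0.56, [225.0, 305.0], array([0.5763, 0.1481, 0.118 ]))]
boss_mouth [(0.76, [234.0, 192.0], array([0.6073, 0.0417, 0.058 ]))]
boss [(0.64, [238.0, 182.0], array([0.6065, 0.0289, 0.058 ]))]
boss_gap [(0.88, [223.0, 193.0], array([0.6188, 0.048 , 0.058 ]))]
boss_tooth [(0.87, [226.0, 198.0], array([0.6138, 0.0519, 0.058 ]))]
```

View pics/w2.png

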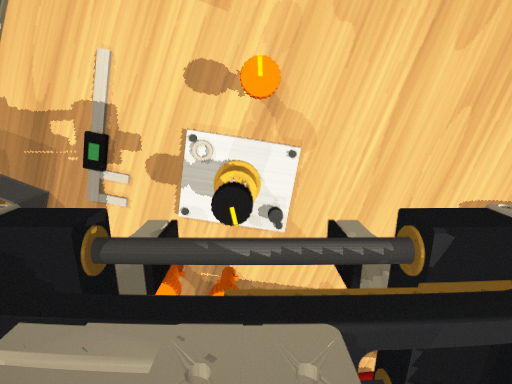

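```bash
python3 - <<'E'
from h import *
f=viewer.grab_frame("wrist");p=f["pixels"]
dark=(p.max(2)<60).astype(np.uint8); yel=((p[...,2]>180)&(p[...,1]>160)&(p[...,0]<90)).astype(np.uint8)
box=np.zeros_like(dark);box[178:228,205:258]=1
m=((dark|yel)&box); n,l,st,c=cv2.connectedComponentsWithStats(m); i=1+st[1:,4].argmax(); print(st[i],c[i])
ys,xs=np.nonzero(yel&box); 
a=onz(f,xs.mean(),ys.mean(),.118); 
P=np.array([onz(f,x,y,.118)[:2] for x,y in zip(xs,ys)]); u,s_,v=np.linalg.svd(P-P.mean(0)); print("stripe n",len(xs),P.mean(0),"dir",np.degrees(np.arctan2(v[0,1],v[0,0]))%180)
a=cv2.resize(p[120:240,170:310],None,fx=5,fy=5,interpolation=2)
# predicted circles
for z,r,col in((.118,.02,(0,255,0)),(.094,.02,(255,0,0))):
    for t in np.linspace(0,6.28,60):
        q=proj(f,(.608+r*np.cos(t),.042+r*np.sin(t),z)); cv2.circle(a,(int((q[0]-170)*5),int((q[1]-120)*5)),1,col,-1)
for t in np.linspace(0,6.28,60):
    q=proj(f,(.608+.0255*np.cos(t),.042+.0255*np.sin(t),.058)); cv2.circle(a,(int((q[0]-170)*5),int((q[1]-120)*5)),1,(0,0,255),-1)
y=np.radians(11.6)
for sx in(-1,1):
  for sy in(-1,1):
    q=proj(f,(.608+sx*.075*np.cos(y)-sy*.06*np.sin(y),.042+sx*.075*np.sin(y)+sy*.06*np.cos(y),.01)); cv2.circle(a,(int((q[0]-170)*5),int((q[1]-120)*5)),4,(255,0,255),-1)
cv2.imwrite("pics/w2c.png",a)
E
```

```text
[ 211  178   47   49 1587] [233.54379332 200.463138  ]
stripe n 312 [0.60039902 0.02449179] dir 89.69633794281904
```

View pics/w2c.png

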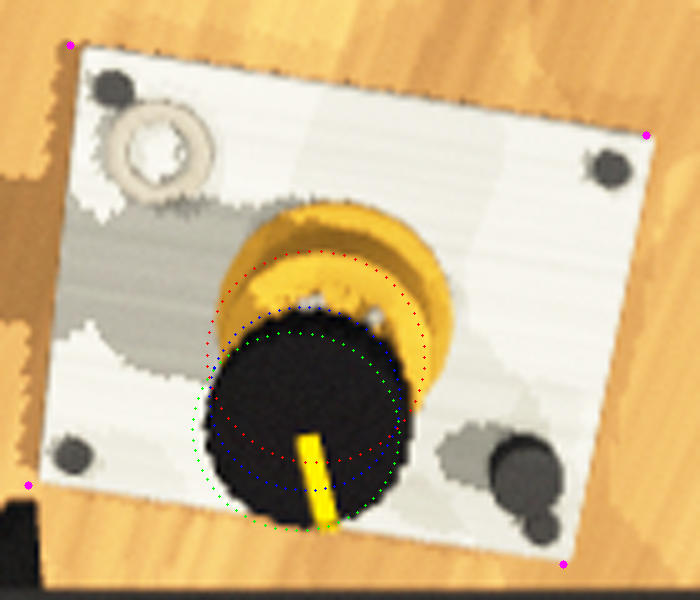

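```bash
python3 - <<'E'
from h import *
f=viewer.grab_frame("wrist")
w=lambda x,y,z:onz(f,170+x/5,120+y/5,z)[:2]
a,b=w(307,436,.118),w(324,526,.118);d=b-a;print(a,b,np.degrees(np.arctan2(d[1],d[0])))
c=w(309,425,.118);print("head",c)
C=[w(80,45,.01),w(653,138,.01),w(573,562,.01),w(40,484,.01)];print(np.array(C),np.mean(C,0))
for i in((0,1),(3,2)): d=C[i[1]]-C[i[0]];print(np.degrees(np.arctan2(d[1],d[0]))%180)
print(arm.get_state()["eef_pos"],arm.get_state()["t"])
E
```

```text
[0.60581622 0.04173342] [0.59652035 0.05804764] 119.67457248931338
head [0.60619226 0.03950078]
[[ 0.69133852 -0.00265878]
 [ 0.54481765 -0.0318926 ]
 [ 0.52029163  0.0842267 ]
 [ 0.66646068  0.11435933]] [0.60572712 0.04100866]
11.283475908868695
11.64830285811479
[0.59298868 0.02125678 0.24555667] 5.3
```

```bash

python3 -m handwheel '{"gripper":[1,1,1,1,1,1,1,1],"travel":[[0.026,0.038,0],[0.026,0.038,-0.05],[0.026,0.038,-0.12],[0.026,0.038,-0.19],[0.026,0.038,-0.24],[0.026,0.038,-0.277],[0.026,0.038,-0.277],[0.026,0.038,-0.277]],"spin":[0,0,0,0,0,0,0,0]}'
python3 - <<'E'
from h import *
s=arm.get_state();print(s["q"],s["eef_pos"],s["force"])
M=R.from_euler('xyz',s["ee_rot"]).as_matrix();print(M.round(3))
f=viewer.grab_frame("scene");cv2.imwrite("pics/s3.png",cv2.resize(f["pixels"][150:280,190:350],None,fx=4,fy=4,interpolation=2))
E
```

```text
t: 6.1
eef_pos: [0.6063, 0.0403, 0.1074]
ee_rot: [0.819, 1.57, -1.966]
force: [-0.1, 1.0, 0.8]
width: 0.0876
[ 3.87692131e-01  3.70074299e-01 -3.15033798e-01  4.88460861e-04
 -8.86064577e-01 -3.09559214e-02] [0.60627883 0.04025735 0.10735755] [-0.06199076  1.04295768  0.75144381]
[[-0.     0.35  -0.937]
 [-0.    -0.937 -0.35 ]
 [-1.     0.     0.   ]]
```

View pics/s3.png

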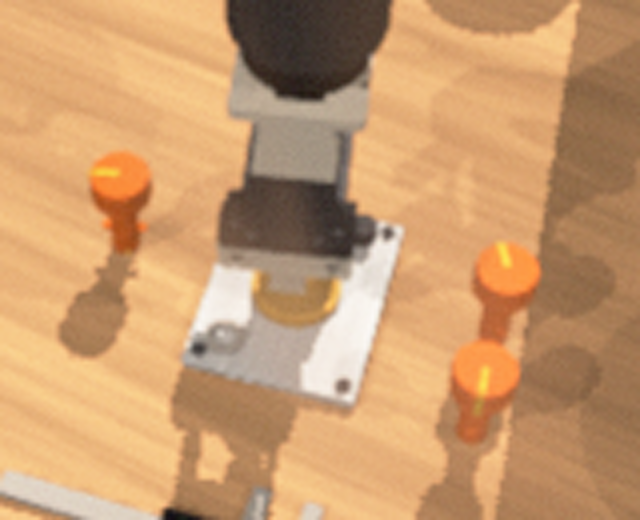

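The gripper straddles the boss and touches nothing, with the jaws around the head. Now I'll close.

```bash

python3 -m handwheel '{"gripper":[-0.3,-0.6,-1,-1,-1,-1,-1,-1],"travel":[[0,0,0],[0,0,0],[0,0,0],[0,0,0],[0,0,0],[0,0,0],[0,0,0],[0,0,0]],"spin":[0,0,0,0,0,0,0,0]}' 12
python3 - <<'E'
from h import *
s=arm.get_state();print(s["eef_pos"],s["force"],s["moment"])
E
```

```text
t: 6.95
eef_pos: [0.6061, 0.0403, 0.1071]
ee_rot: [2.987, 1.571, 0.202]
force: [1.1, 1.1, -0.3]
width: 0.04
[0.60614041 0.04034684 0.10710405] [ 1.09584686  1.1380052  -0.32806849] [ 0.09694078 -0.03197653 -0.02427241]
```

```bash

python3 -m handwheel '{"gripper":[-1,-1,-1,-1,-1,-1,-1],"travel":[[0,0,0],[0,0,0],[0,0,0],[0,0,0],[0,0,0],[0,0,0],[0,0,0]],"spin":[0.18,0.36,0.54,0.72,0.9,1,1]}'
python3 -c "
from h import *
s=arm.get_state();print(s['eef_pos'],s['force'],s['moment'],s['q'][5],R.from_euler('xyz',s['ee_rot']).as_matrix()[:,2])"
python3 -m handwheel '{"gripper":[-1,-1,-1,-1,-1,-1,-1],"travel":[[0,0,0],[0,0,0],[0,0,0],[0,0,0],[0,0,0],[0,0,0],[0,0,0]],"spin":[0.18,0.36,0.54,0.72,0.9,1,1]}'
python3 -c "
from h import *
s=arm.get_state();print(s['eef_pos'],s['force'],s['moment'],s['q'][5],R.from_euler('xyz',s['ee_rot']).as_matrix()[:,2])
for n in ('scene','wrist'):
  f=viewer.grab_frame(n);cv2.imwrite('pics/%s4.png'%n,f['pixels'])
"
```

```text
t: 7.65
eef_pos: [0.6066, 0.0406, 0.1072]
ee_rot: [2.314, 1.57, 0.315]
force: [1.1, 0.6, 0.2]
width: 0.0401
[0.60657242 0.04055117 0.107214  ] [1.08066637 0.62850472 0.23306126] [ 0.32472133 -0.52264172 -0.10971729] 0.7555400148723829 [-4.14503939e-01 -9.10047170e-01 -7.94949869e-04]
t: 8.35
eef_pos: [0.6057, 0.0404, 0.1066]
ee_rot: [-1.98, 1.57, 3.088]
force: [1.1, 1.2, -3.7]
width: 0.0399
[0.60566637 0.04035361 0.1066199 ] [ 1.10432269  1.24450011 -3.70755643] [ 0.34921081 -0.27767731  0.03024123] 1.5385762385882256 [ 3.47903960e-01 -9.37530131e-01 -2.95775932e-04]
```

View pics/wrist4.png

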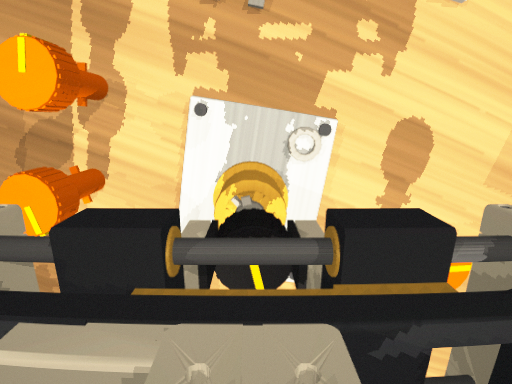

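The vertical force went to −3.7 N, so the ledge no longer carries the bolt and the lugs are over the gaps. Lowering gently now.

```bash

python3 -m handwheel '{"gripper":[-1,-1,-1,-1],"travel":[[0,0,-0.002],[0,0,-0.004],[0,0,-0.006],[0,0,-0.006]],"spin":[0,0,0,0]}'
python3 -c "
from h import *
s=arm.get_state();print(s['eef_pos'],s['force'],s['moment'])"
python3 -m handwheel '{"gripper":[-1,-1,-1,-1],"travel":[[0,0,-0.002],[0,0,-0.004],[0,0,-0.005],[0,0,-0.005]],"spin":[0,0,0,0]}'
python3 -c "
from h import *
s=arm.get_state();print(s['eef_pos'],s['force'],s['moment'])"
```

```text
t: 8.85
eef_pos: [0.6059, 0.0403, 0.1038]
ee_rot: [-2.155, 1.571, 2.913]
force: [0.5, 1.2, -2.6]
width: 0.0402
[0.60588955 0.04031811 0.10383755] [ 0.47749806  1.16493972 -2.56959986] [ 0.6356885  -0.16378216  0.01938   ]
t: 9.25
eef_pos: [0.6064, 0.0404, 0.1019]
ee_rot: [1.421, 1.57, 0.207]
force: [1.6, 2.9, 0.4]
width: 0.0395
[0.60641206 0.04042639 0.10192641] [1.60557957 2.85402423 0.44684208] [ 0.78127783 -0.19789402 -0.03343169]
```

```bash

python3 -m handwheel '{"gripper":[-1,-1,-1,-1],"travel":[[0,0,-0.001],[0,0,-0.002],[0,0,-0.002],[0,0,-0.002]],"spin":[0,0,0,0]}'
python3 -c "
from h import *
s=arm.get_state();print(s['eef_pos'],s['force'],s['moment'],s['q'][5])
f=viewer.grab_frame('scene');cv2.imwrite('pics/s5.png',cv2.resize(f['pixels'][150:280,190:350],None,fx=4,fy=4,interpolation=2))"
```

```text
t: 9.65
eef_pos: [0.607, 0.0406, 0.1015]
ee_rot: [1.401, 1.569, 0.187]
force: [2.0, 3.0, 4.5]
width: 0.0399
[0.60697068 0.0405675  0.10153329] [2.0454337  2.97991222 4.49582794] [ 0.98810759 -0.3464305  -0.01384549] 1.5398622215113216
```

View pics/s5.png

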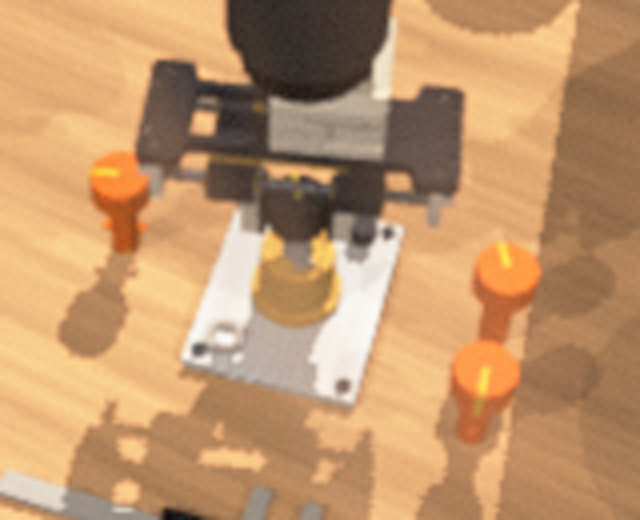

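Dropped about 5.6 mm and now bearing on the bottom of the gap (+4.5 N), so it is in the thread start. Now screwing forward: 45° per call with 1.75 mm of descent, plus a small sideways ease.

```bash

python3 -m handwheel '{"gripper":[-1,-1,-1,-1,-1,-1,-1],"travel":[[0.001,0.001,-0.0003],[0.001,0.001,-0.001],[0.001,0.001,-0.0016],[0.001,0.001,-0.0022],[0.001,0.001,-0.003],[0.001,0.001,-0.0035],[0.001,0.001,-0.0035]],"spin":[-0.18,-0.36,-0.54,-0.72,-0.9,-1,-1]}'
python3 -c "
from h import *
s=arm.get_state();print(s['eef_pos'],s['force'],s['moment'],s['q'][5])"
```

```text
t: 10.4
eef_pos: [0.6072, 0.0404, 0.0996]
ee_rot: [1.779, 1.569, -0.223]
force: [2.4, 0.1, 5.8]
width: 0.0402
[0.60719004 0.04043914 0.09959304] [2.41635514 0.12686323 5.80752236] [ 0.0440889  -0.44733473  0.00321685] 0.7515532558114043
```

```bash

for i in 1; do :; done
python3 -m handwheel '{"gripper":[-1,-1,-1,-1,-1,-1,-1],"travel":[[0,0,-0.0006],[0,0,-0.0012],[0,0,-0.0018],[0,0,-0.0025],[0,0,-0.0031],[0,0,-0.0035],[0,0,-0.0035]],"spin":[-0.18,-0.36,-0.54,-0.72,-0.9,-1,-1]}'
python3 -c "
from h import *
s=arm.get_state();print(s['eef_pos'],s['force'],s['moment'],s['q'][5])"
python3 -m handwheel '{"gripper":[-1,-1,-1,-1,-1,-1,-1],"travel":[[0,0,-0.0006],[0,0,-0.0012],[0,0,-0.0018],[0,0,-0.0025],[0,0,-0.0031],[0,0,-0.0035],[0,0,-0.0035]],"spin":[-0.18,-0.36,-0.54,-0.72,-0.9,-1,-1]}'
python3 -c "
from h import *
s=arm.get_state();print(s['eef_pos'],s['force'],s['moment'],s['q'][5])
for n in ('scene','wrist'):
  f=viewer.grab_frame(n);cv2.imwrite('pics/%s6.png'%n,f['pixels'])"
```

```text
t: 11.1
eef_pos: [0.6065, 0.0403, 0.0974]
ee_rot: [1.264, 1.57, -1.522]
force: [0.4, 0.7, 5.1]
width: 0.0396
[0.60646427 0.04030035 0.09744942] [0.43298664 0.72897671 5.05881488] [-0.10847945 -0.01883364 -0.02127053] -0.03272848727634419
t: 11.8
eef_pos: [0.6063, 0.0409, 0.0956]
ee_rot: [-0.362, 1.571, 2.35]
force: [-1.2, 2.6, 4.8]
width: 0.0398
[0.6062767  0.04094214 0.09560606] [-1.1955585   2.57449416  4.82476124] [ 0.99951527  0.51774225 -0.0625851 ] -0.81752202194076
```

View pics/wrist6.png

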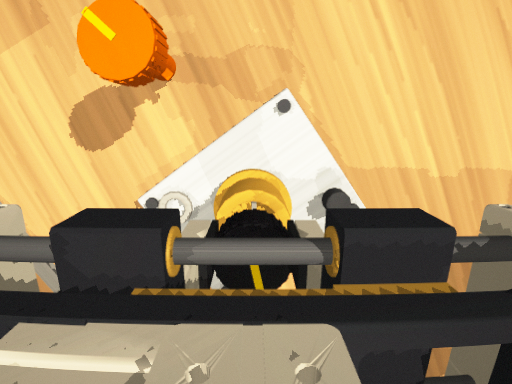

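The yellow stripe holds its place at (257,277) between the fingers, so the bolt turns with the gripper. Continuing.

```bash

python3 -m handwheel '{"gripper":[-1,-1,-1,-1,-1,-1,-1],"travel":[[0,0,-0.0006],[0,0,-0.0012],[0,0,-0.0018],[0,0,-0.0025],[0,0,-0.0031],[0,0,-0.0035],[0,0,-0.0035]],"spin":[-0.18,-0.36,-0.54,-0.72,-0.9,-1,-1]}'
python3 -c "
from h import *
s=arm.get_state();print(s['eef_pos'],s['force'],s['moment'],s['q'][5])"
python3 -m handwheel '{"gripper":[-1,-1,-1,-1,-1,-1,-1,-1],"travel":[[0,0,-0.0006],[0,0,-0.0012],[0,0,-0.0018],[0,0,-0.0025],[0,0,-0.0031],[0,0,-0.0035],[0,0,-0.0035],[0,0,-0.0035]],"spin":[-0.18,-0.36,-0.54,-0.72,-0.9,-1,-1,-1]}'
python3 -c "
from h import *
s=arm.get_state();print(s['eef_pos'],s['force'],s['moment'],s['q'][5])"
```

```text
t: 12.6
eef_pos: [0.6064, 0.0417, 0.0937]
ee_rot: [-0.526, 1.57, 1.401]
force: [-1.5, 6.2, 5.1]
width: 0.0398
[0.60637111 0.04168278 0.09373583] [-1.51212325  6.16159115  5.07032375] [ 2.27817463  0.54041892 -0.05888492] -1.6028976215643906
t: 13.4
eef_pos: [0.6068, 0.042, 0.092]
ee_rot: [-0.181, 1.569, 0.964]
force: [-0.1, 7.0, 4.1]
width: 0.0399
[0.60681509 0.04200852 0.09200853] [-0.12817128  7.03532468  4.13688473] [ 2.64746761 -0.0540181  -0.01693293] -2.3856312264803012
```

Turned 225° forward so far, with a growing y side force that means the true axis is about 1 mm further in +y. Releasing to regrip with the wrist wound back, shifted slightly in y.

```bash

python3 -m handwheel '{"gripper":[0.4,0.4,0.4,0.4,0.4],"travel":[[0,0,0],[0,0,0],[0,0,0],[0,0.002,0],[0,0.002,0]],"spin":[0,0,0,0,0]}'
python3 -m handwheel '{"gripper":[0.4,0.4,0.4,0.4,0.4,0.4],"travel":[[0,0,0],[0,0,0],[0,0,0],[0,0,0],[0,0,0],[0,0,0]],"spin":[0.18,0.36,0.54,0.72,0.9,1]}'
python3 -m handwheel '{"gripper":[0.4,0.4,0.4,0.4,0.4,0.4],"travel":[[0,0,0],[0,0,0],[0,0,0],[0,0,0],[0,0,0],[0,0,0]],"spin":[0.18,0.36,0.54,0.72,0.9,1]}'
python3 -m handwheel '{"gripper":[0.4,0.4,0.4,0.4,0.4,0.4,0.4],"travel":[[0,0,0],[0,0,0],[0,0,0],[0,0,0],[0,0,0],[0,0,0],[0,0,0]],"spin":[0.18,0.36,0.54,0.72,0.9,1,1]}'
python3 -c "
from h import *
s=arm.get_state();print(s['eef_pos'],s['force'],s['moment'],s['q'][5])
f=viewer.grab_frame('wrist');cv2.imwrite('pics/w7.png',f['pixels'])
f=viewer.grab_frame('scene');cv2.imwrite('pics/s7.png',cv2.resize(f['pixels'][150:280,190:350],None,fx=4,fy=4,interpolation=2))"
```

```text
t: 13.9
eef_pos: [0.6063, 0.0416, 0.0916]
ee_rot: [2.466, 1.57, -2.675]
force: [0.4, 0.3, 0.6]
width: 0.0611
t: 14.5
eef_pos: [0.6064, 0.0417, 0.0917]
ee_rot: [1.649, 1.571, -2.701]
force: [0.3, 0.6, -0.3]
width: 0.0611
t: 15.1
eef_pos: [0.6064, 0.0417, 0.0917]
ee_rot: [0.919, 1.571, -2.646]
force: [0.9, 0.2, 0.4]
width: 0.0614
t: 15.8
eef_pos: [0.6064, 0.0417, 0.0918]
ee_rot: [0.096, 1.571, -2.688]
force: [-0.5, -0.2, 0.5]
width: 0.0614
[0.60641533 0.04169079 0.09175091] [-0.54674203 -0.23763829  0.52417997] [0.00664422 0.08756028 0.00753521] -0.031748525022336646
```

View pics/w7.png

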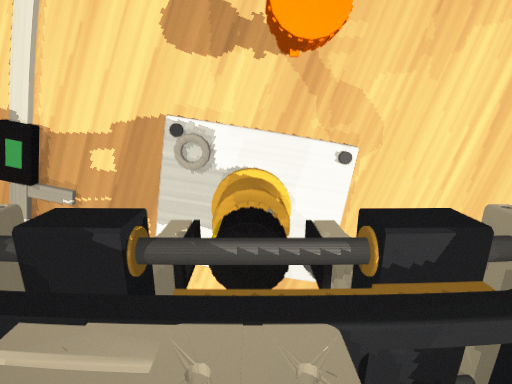

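View pics/s7.png

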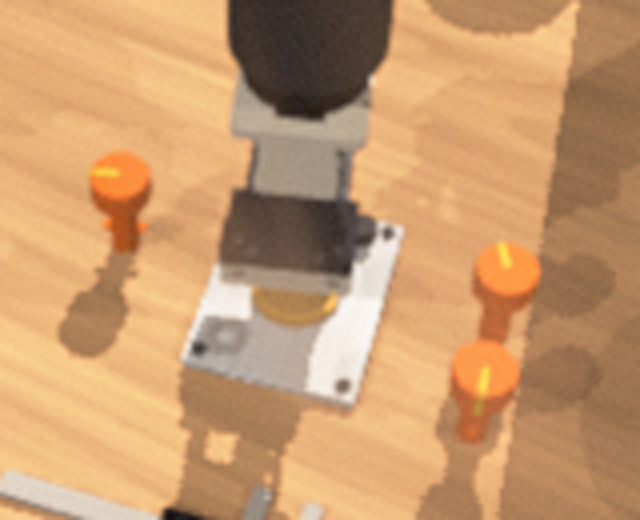

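```bash

python3 -m handwheel '{"gripper":[-1,-1,-1,-1,-1],"travel":[[0,0,0],[0,0,0],[0,0,0],[0,0,0],[0,0,0]],"spin":[0,0,0,0,0]}' 14
python3 -c "
from h import *
s=arm.get_state();print(s['eef_pos'],s['force'],s['moment'],s['q'][5])"
python3 -m handwheel '{"gripper":[-1,-1,-1,-1,-1,-1,-1],"travel":[[0,0,-0.0006],[0,0,-0.0012],[0,0,-0.0018],[0,0,-0.0025],[0,0,-0.0031],[0,0,-0.0035],[0,0,-0.0035]],"spin":[-0.18,-0.36,-0.54,-0.72,-0.9,-1,-1]}'
python3 -c "
from h import *
s=arm.get_state();print(s['eef_pos'],s['force'],s['moment'],s['q'][5])"
python3 -m handwheel '{"gripper":[-1,-1,-1,-1,-1,-1,-1],"travel":[[0,0,-0.0006],[0,0,-0.0012],[0,0,-0.0018],[0,0,-0.0025],[0,0,-0.0031],[0,0,-0.0035],[0,0,-0.0035]],"spin":[-0.18,-0.36,-0.54,-0.72,-0.9,-1,-1]}'
python3 -c "
from h import *
s=arm.get_state();print(s['eef_pos'],s['force'],s['moment'],s['q'][5])
f=viewer.grab_frame('wrist');cv2.imwrite('pics/w8.png',f['pixels'])"
```

```text
t: 16.4
eef_pos: [0.6066, 0.0419, 0.0919]
ee_rot: [-2.992, 1.57, 0.506]
force: [1.2, -0.1, 0.8]
width: 0.04
[0.60661578 0.04187587 0.09190699] [ 1.17847182 -0.1463871   0.76219313] [ 0.17697711 -0.00710026 -0.01129   ] -0.03320980821064266
t: 17.1
eef_pos: [0.6067, 0.0419, 0.0901]
ee_rot: [-2.187, 1.57, 0.525]
force: [0.6, 0.9, -1.0]
width: 0.0395
[0.60665448 0.04191143 0.09009241] [ 0.57346109  0.87899103 -1.00225952] [ 0.32041626 -0.25330098 -0.01311175] -0.8195255005776028
t: 17.8
eef_pos: [0.6067, 0.0422, 0.0884]
ee_rot: [-1.161, 1.57, 0.768]
force: [-0.2, 2.9, 0.2]
width: 0.0397
[0.60671388 0.04216589 0.08836263] [-0.22518358  2.856693    0.24928306] [ 1.11087311 -0.19404434 -0.02951879] -1.6025557387471625
```

View pics/w8.png

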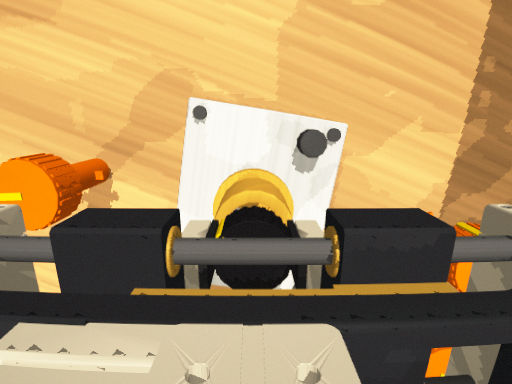

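```bash

python3 -m handwheel '{"gripper":[-1,-1,-1,-1,-1,-1,-1,-1,-1],"travel":[[0,0,-0.0006],[0,0,-0.0012],[0,0.0006,-0.0018],[0,0.0006,-0.0025],[0,0.0006,-0.0031],[0,0.0006,-0.0035],[0,0.0006,-0.0035],[0,0.0006,-0.0035],[0,0.0006,-0.0035]],"spin":[-0.18,-0.36,-0.54,-0.72,-0.9,-1,-1,-1,-1]}'
python3 -c "
from h import *
s=arm.get_state();print(s['eef_pos'],s['force'],s['moment'],s['q'][5])
for n in ('wrist','top'):
  f=viewer.grab_frame(n);cv2.imwrite('pics/%s9.png'%n,f['pixels'])
f=viewer.grab_frame('scene')
print(proj(f,(.6067,.042,.098)))
cv2.imwrite('pics/s9.png',cv2.resize(f['pixels'][150:280,190:350],None,fx=4,fy=4,interpolation=2))
print(spotter.tip_of('scene','bolt_head'))"
```

```text
t: 18.75
eef_pos: [0.6069, 0.0423, 0.0867]
ee_rot: [-0.707, 1.57, 0.439]
force: [2.5, 3.7, -1.0]
width: 0.0397
[0.60689682 0.04234669 0.08667777] [ 2.45756428  3.7038697  -1.00971923] [ 1.17672887 -0.97741177  0.01445597] -2.3864747338024213
[265.00150312 202.80573863]
[{'at': [310.4, 240.3], 'conf': 0.75}, {'at': [220.6, 191.9], 'conf': 0.61}, {'at': [316.4, 218.3], 'conf': 0.58}, {'at': [265.1, 202.6], 'conf': 0.54}, {'at': [263.9, 216.3], 'conf': 0.43}]
```

View pics/s9.png

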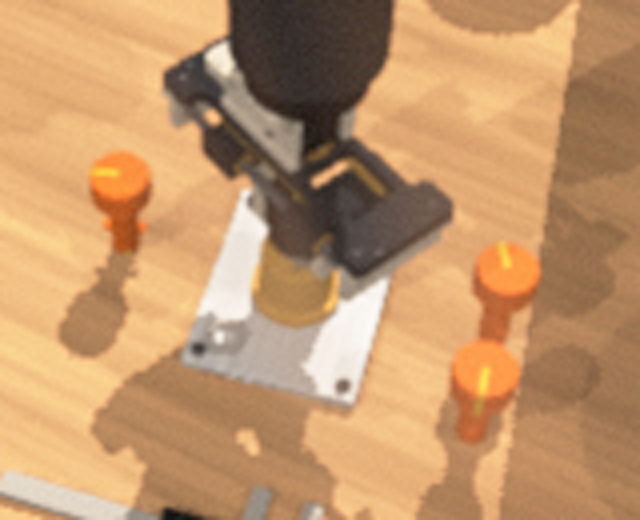

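View pics/wrist9.png

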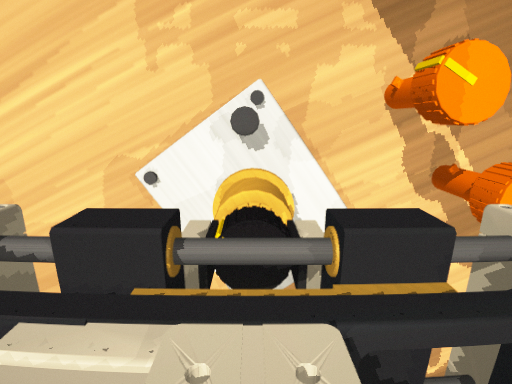

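```bash

python3 -m handwheel '{"gripper":[-1,-1,-1],"travel":[[0,0,0],[0,0,0],[0,0,0]],"spin":[0,0,0]}'
python3 -c "
from h import *
s=arm.get_state();print(s['eef_pos'],s['force'],s['qd'].round(3))
print(arm.job_done())"
```

```text
t: 19.25
eef_pos: [0.6068, 0.0423, 0.0867]
ee_rot: [-0.739, 1.57, 0.404]
force: [3.8, 4.1, -1.6]
width: 0.0396
[0.60680062 0.04226177 0.08668198] [ 3.79238695  4.12227174 -1.56478172] [ 0.001 -0.    -0.    -0.002  0.     0.001]
the job is handed in; nothing more can be done
None
```

The bolt is screwed about one full turn into the boss and still gripped. I handed the job in at about 19 s of the 64 s allowed.

**What I did**
- **Grip and turn back:** I gripped the black head and turned it back about 90°, until the force reading showed the ledge no longer held the bolt.
- **Drop:** I lowered it about 5.6 mm, until it bore on the thread start with +4.5 N.
- **Screw forward:** I turned it 360° clockwise, descending 14 mm per turn. I let go once, after 225°, to wind the wrist back and shift about 1 mm in y to reduce side load.

**Last checks**
- **Depth:** The gripper ended 20.4 mm below where it first gripped the bolt, against a target of 20 mm.
- **Head position:** The scene camera put the head top at (265.1, 202.6), and I expected (265.0, 202.8). The spotter's confidence was only 0.54, and it gave a weaker second candidate at (263.9, 216.3).
- **Grip:** The opening was 39.6 mm at 14 N grip, and the arm was at rest.
- **Bystanders:** I saw none of them displaced in the pictures I viewed, but I didn't measure their positions at the end.

**Weaker points**
- **Side load:** About 5–6 N of sideways force remained at the end, probably because the gripper is slightly off the boss axis.
- **Stripe not visible after the regrip:** I confirmed by eye that the bolt turned with the fingers only early in the forward turn. For the last 135°, the evidence is that it descended as expected with almost no vertical force.
- **Upright:** I didn't measure the bolt's lean separately.

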